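# Index the bauble painting stand round to the red mark

### The job

Turn the bauble on its painting stand round to the red mark: pull the black sprung knob of the index arm up until the pin is out of its slot, swing the arm round to the slot beside the red magnet, and let the pin spring fully home in that slot, then let go. The magnet shows only roughly where its slot lies, so feel for it gently and never force the pin against the plate, sideways or down, with more than 15 N; keep the bauble standing in its cup without touching it and leave the other things on the table alone.

Things in the scene. Friction and masses are not known exactly. Their poses are not given: they have to be found in the camera images.
- stand: fixed grey painting stand. Origin: on its upright turning axis, at table height; z up, its -x axis points to the home slot. Round foot (radius 80 mm) with a front flange spanning 70 degrees either side of -x, radius 142 mm, top 12 mm above the table. On the flange lies a flat curved steel index plate, 90 to 120 mm from the axis, top 24 mm above the table.
- home_slot (a point): mouth of the home slot, where the pin starts, 105 mm from the axis, on the plate's top. The plate has three radial slots, 10.5 mm wide, 12 mm deep: this one at arm angle 0 and one to each side, at about +0.70 and -0.70 rad; each side slot may be up to 0.14 rad either way of that (not measured). Between the slots the plate is smooth.
- rotor (a joint): angle (rad) of the index arm and platter; 0 = home slot (start), positive = counter-clockwise from above, stops at -0.96 and 0.96. At 0 the arm points along the stand's -x; its bar is 18 mm wide, top 38 mm above the table; at its end, 105 mm out, stands a steel bush, 23 mm diameter, top 50 mm above the table. Friction is about 1 N at the knob, 2 N with the pin on the plate.
- pin (a joint): lift (m) of the sprung index pin in the arm's end: 0 = fully home in a slot, 0.010 = tip resting on top of the plate, 0.018 = upper stop. A spring pulls it down with 4.5 N at 0 and 7.2 N at the upper stop. The pin is 8 mm thick with a flat, slightly chamfered tip; a slot leaves 1.2 mm either side.
- pin_knob (a point): centre of the black round knob on the pin: 24 mm diameter, 32 mm high, upright axis, 105 mm from the stand's axis; this point is 74 mm above the table when the pin is home and rises with the pin. It turns with the arm.
- magnet_red: red round magnet, 14 mm diameter, 5 mm high, fixed on the stand's flange 131 mm from the axis, at +0.70 or -0.70 rad of arm angle; origin at the centre of its underside. It marks the wanted slot: the slot lies within 0.14 rad (15 mm) of the magnet's direction from the axis.
- magnet_blue: blue magnet of the same size beside the other slot, which is not wanted.
- bauble: cream spotted bauble, 72 mm diameter, 100 mm high, standing in its card ring in the shallow cork cup on the platter; origin at the centre of its underside on the axis, 42 mm above the table; loose, 30 g.
- desk_lamp: tall pale blue desk lamp on the left of the table, an obstacle to steer round. From its origin (table height) the 220 mm wide foot is centred 80 mm ahead (x) and 298 mm left (y); from it the thin arm climbs to 360 mm height, 200 mm nearer the middle, goes straight up to 660 mm; the shade hangs at 600 to 780 mm height, about 160 mm right of the origin to 150 mm left of it.
- jar_orange: orange paint jar with an orange cap, 62 mm diameter, 79 mm high, bystander; origin at the centre of its underside.
- jar_green_small: small green paint jar, 34 mm diameter, 59 mm high, bystander; origin at the centre of its underside.
- paint_tube: white paint tube, 34 x 90 x 22 mm, lying, bystander; origin at the centre of its underside.
- palette: white card palette with paint blots, 88 x 128 x 13 mm, bystander; origin at the centre of its underside.

How it is judged:
By the outcome, as a careful person would: the job done as asked, in the order asked, and still so for the second after the job is handed in, with the robot touching nothing.
It also fails if it takes over 64 s, if anything falls off the work surface, if the arm or the gripper's body presses on something with over 40 N, if the wrist force passes 120 N, or if a joint passes its speed limit or range.

### The arm

A 6-joint arm with a two-finger parallel gripper is mounted at the origin on a cart in front of the work surface, level with it; the furniture and walls round the work are solid. World frame = base frame: x ahead of the robot, y to its left, z up, the work surface at z = 0. Lengths are in m, angles in degrees, forces in N, time in s.
With the tool pointing down it reaches from about 0.325 to 1 m from the base axis. Payload 5.1 kg.
Tool frame: the origin (TCP) lies midway between the tips of the shut fingers; the grasp point (between the pads) lies 19 mm behind it (r.hold_point_z is the distance from the TCP to the grasp point, in m); z points along the fingers, y is the line along which they close (so a half turn about z gives the same grasp; the last joint's range is limited). The gripper opens to 85 mm and grips with 20 to 120 N. Pads are 22 mm wide; open, the fingers measure 114 mm over their backs; the gripper's body (76 mm by 85 mm) begins 54 mm behind the grasp point. The pads swing forward as they close: fully open they stand 13 mm farther back than shut.
Start: joints at [68.892, 7.093, 94.555, -0, 78.352, -4.733], TCP at [0.183, 0.624, 0.231] pointing down, gripper open.
Joint ranges: [-149.61, 149.61], [-58.7, 133.49], [1.44, 155.28], [-77.14, 257.14], [18.33, 153.61], [-166.67, 166.67]. Speed limits (degrees/s): [147.25, 147.25, 180, 180, 180, 180].

### API

Orientations are given as a 3x3 rotation matrix whose columns are the frame's x, y, z axes.
In Python, from plant import readout, camera, workorder, spotter, r gives the robot as it stands. The module is installed in compiled form; this text tells all that it offers.
- The arm moves only by the tool apply_moves, never from a script. Its argument "motion" is text: rows parted by semicolons, each of 7 numbers parted by spaces: the closure, from 0 (fully open) to 1 (shut), then the shift along the world's x, y, z in m, then the turn, a rotation vector about the world's x, y, z in degrees. A call has exactly 10 rows; each row is the pose to reach, as a shift and turn from the pose commanded when the call began; what a row does not reach only later rows make up. A row lasts 1/12 s, in which the tool goes at most 41.7 mm and 7.16 degrees, less where a joint would pass 70% of its speed; a pose out of reach is approached as far as the arm can. A call with a gripper value outside its range is refused whole. The fingers move at their own pace and stop on an object; "force" is the grip in N (left out, the last holds). Time passes only in rows, so rows that repeat a pose let the fingers close, or fill a call up. It gives the time, the measured TCP pose, the force, the opening and the grip force at its end, in the units of the state.
- readout.get_obs(): the state, without advancing time (a new reading comes with each control period).
- camera(name): name is "scene" or "top" or "wrist"; returns a dict with "img" (384x512x3 uint8, red, green, blue), "vfov" (degrees; the focal length in pixels is half the picture's height over the tangent of half this angle, whatever the lens; pixels are square), "cx", "cy" (the principal point, pixels), "distortion" ([k1, k2, p1, p2, k3] as OpenCV has them; the pictures are not rectified), "pose" (4x4, takes a point from camera to world coordinates). Camera axes: x right, y up, looking along -z (the intrinsics and any distortion apply to the point x, -y, -z); pixel columns grow to the right and rows downward; lengths in m; the calibration is good to about 2 mm. A picture is of the moment at which its call begins. There is no depth.
- workorder.sign_off(): hands the job in; it is judged then, once.
Trained networks look in the newest picture that a camera, given by its name, has taken for a name from the list of things; names that differ only in an ending like _2 or _b are one class to them, and where a whole thing is asked for, a point or a joint stands for the part that bears it (a point fixed in the world has none). Each returns a list of dicts, best first, with "score" (0 to 1); they miss things now and then, are a little off and sometimes report something else, mostly with a low value. They report only what shows in the picture. A call takes as long as a camera call.
- spotter.look_for(thing, camera): "extent" ([centre column, centre row, width, height] in pixels, round what is visible of it).
The state is a dict: "t": time; "joints": joint angles; "joint_velocities": joint speeds; "effort": joint torques, N m; "position": TCP position; "eef_rot": TCP orientation; "contact_force": force on the tool from outside, world axes, zero at the start; "wrist_torque": the same for the moment, N m; "gripper_width": finger opening in m; "grip_force": force on a finger pad.
Only numpy, scipy, OpenCV 4.12 (cv2) and the standard library are available. Lean on these libraries where they do the work, as an engineer would, in place of code of your own. Each camera call takes 0.05 s, during which the arm holds its last target. There are 200 camera calls.

## Working session

There is one attempt and no reset: what is moved stays moved. The work goes in short steps, Python scripts to look and compute and a tool call to move; the robot and the scene stay as the last step left them, time stands still between calls to the robot, and variables do not carry over. Pictures are saved under pics/ and viewed, at most 10 in all, crops included, and the job is handed in when it is done.

Besides the shell and the picture viewer there is one more tool, called after ">>>" by a JSON object that holds its "api" and its "payload", one argument or row to a line. apply_moves: Moves the arm, as the interface text tells. Its arguments: {"type":"object","properties":{"motion":{"type":"string"},"force":{"type":"number"}},"required":["motion"]}

```bash
mkdir -p pics; cat > h.py <<'E'
from plant import readout, camera, workorder, spotter, r
import numpy as np, cv2
def K(c):
    f=c["img"].shape[0]/2/np.tan(np.radians(c["vfov"])/2)
    return np.array([[f,0,c["cx"]],[0,f,c["cy"]],[0,0,1]])
def ray(c,u,v):
    p=cv2.undistortPoints(np.array([[[u,v]]],float),K(c),np.array(c["distortion"],float))[0,0]
    P=np.array(c["pose"]); d=P[:3,:3]@np.array([p[0],-p[1],-1]); return P[:3,3],d
def atz(c,u,v,z):
    o,d=ray(c,u,v); return o+d*(z-o[2])/d[2]
def proj(c,X):
    P=np.array(c["pose"]); q=(np.atleast_2d(X)-P[:3,3])@P[:3,:3]; q=q*[1,-1,-1]
    return cv2.projectPoints(q.reshape(-1,1,3),np.zeros(3),np.zeros(3),K(c),np.array(c["distortion"],float))[0][:,0]
E
python3 - <<'E'
from h import *
o=readout.get_obs(); print(o["position"],o["eef_rot"],r.hold_point_z)
ims=[]
Z=dict(pin_knob=.074,magnet_red=.0145,magnet_blue=.0145,bauble=.09,jar_orange=.04,jar_green_small=.03,paint_tube=.011,palette=.006,stand=.012,desk_lamp=0)
for n in("scene","top"):
    c=camera(n); cv2.imwrite(f"pics/{n}0.png",c["img"][:,:,::-1]); print(n,np.round(c["pose"],3).tolist())
    for k,z in Z.items():
        L=spotter.look_for(k,n)
        for d in L[:2]:
            e=d["extent"]; print(k,round(d["score"],2),np.round(e,1),np.round(atz(c,e[0],e[1],z),3))
E
```

```text
[0.183053   0.62306564 0.23007931] [[-9.59433977e-01  2.81932362e-01 -7.65760972e-04]
 [ 2.81933334e-01  9.59432088e-01 -1.91402283e-03]
 [ 1.95070670e-04 -2.05227208e-03 -9.99997875e-01]] 0.0187
scene [[0.468, 0.579, -0.667, -0.2], [-0.883, 0.308, -0.353, -0.528], [0.002, 0.755, 0.656, 0.782], [0.0, 0.0, 0.0, 1.0]]
pin_knob 0.58 [216.3 185.3  11.3  21.6] [ 0.474 -0.042  0.074]
pin_knob 0.49 [295.6 232.3  12.1  16.4] [ 0.414 -0.318  0.074]
magnet_red 0.67 [251.2 163.6  17.5  31.7] [ 0.68  -0.045  0.014]
magnet_red 0.44 [219.7 185.1  12.5  25.1] [ 0.536 -0.01   0.015]
jar_orange 0.59 [252.1 164.3  15.8  29.3] [ 0.649 -0.065  0.04 ]
jar_green_small 0.72 [217.7 184.7   9.8  20.8] [ 0.52  -0.014  0.03 ]
palette 0.79 [169.4 181.1  46.5  23.2] [0.485 0.149 0.006]
stand 0.67 [308.6 232.4  92.1  57.9] [ 0.484 -0.331  0.012]
desk_lamp 0.73 [ 91.3  78.   44.  156. ] [0.933 0.976 0.   ]
top [[0.015, 0.995, -0.101, 0.41], [-1.0, 0.013, -0.022, -0.156], [-0.02, 0.101, 0.995, 1.136], [0.0, 0.0, 0.0, 1.0]]
magnet_blue 0.44 [223.8 193.4  15.1  19.3] [ 0.525 -0.021  0.014]
magnet_blue 0.26 [322.  206.1  87.3  73.6] [ 0.491 -0.317  0.014]
bauble 0.86 [326.4 189.4  25.   28.8] [ 0.533 -0.318  0.09 ]
jar_orange 0.81 [236.9 150.2  22.9  25.5] [ 0.653 -0.06   0.04 ]
paint_tube 0.52 [405.4 207.2  19.1  26.9] [ 0.491 -0.566  0.011]
palette 0.7 [166.7 208.2  45.3  36.4] [0.479 0.153 0.006]
palette 0.54 [236.9 150.7  21.2  30.7] [ 0.659 -0.057  0.006]
stand 0.89 [324.4 207.1  86.2  70.1] [ 0.488 -0.324  0.012]
desk_lamp 0.7 [ 32.1 156.2  64.2 125.2] [0.636 0.584 0.   ]
```

```bash
python3 - <<'E'
import cv2,numpy as np
a=cv2.imread("pics/scene0.png")[170:290,235:385]; b=cv2.imread("pics/top0.png")[150:260,265:420]
a=cv2.resize(a,(600,480),interpolation=2)[:, :]; b=cv2.resize(b,(800,568),interpolation=2)
cv2.imwrite("pics/a.png",a);cv2.imwrite("pics/b.png",b)
E
```

```text
(no output)
```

View pics/b.png

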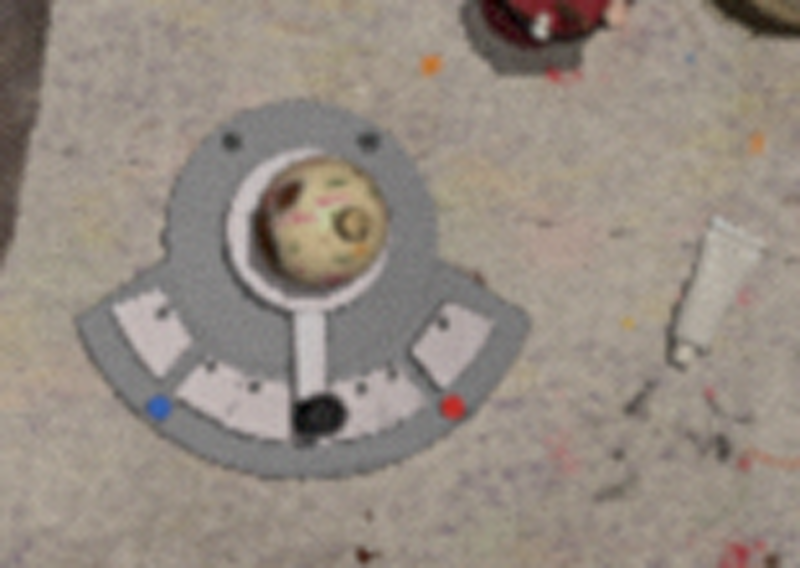

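View pics/scene0.png

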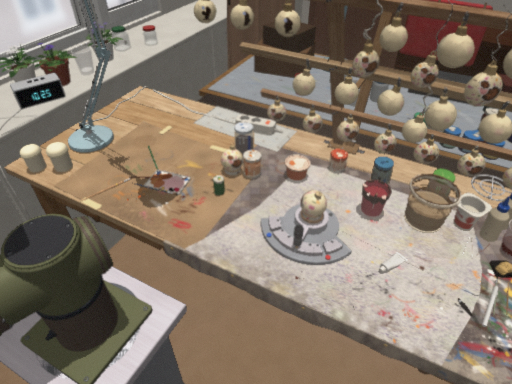

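The top view shows the red magnet at crop (452,407), which is the -y side, so arm angle +0.70. Blue is at (159,407), and the knob at about (320,412) casts no doubt on home. A dark gap in the plate near the red magnet shows the slot. The scene view shows open space round the stand.

```bash
cat >> h.py <<'E'
def magnets(c,off=(0,0),z=.017):
    im=c["img"].astype(int); R,G,B=im[...,0],im[...,1],im[...,2]; out=[]
    for m in ((R>130)&(G<80)&(B<80),(B>120)&(R<90)&(B-G>50)):
        n,l,s,ce=cv2.connectedComponentsWithStats(m.astype(np.uint8)); 
        out.append([(s[i,4],ce[i],atz(c,*ce[i],z)) for i in range(1,n) if s[i,4]>5])
    return out
def polar(c,ax,yaw,fn):
    th=np.linspace(-1.1,1.1,800); rr=np.linspace(.145,.08,200)
    T,Rr=np.meshgrid(th,rr); 
    X=np.stack([ax[0]-Rr*np.cos(T+yaw),ax[1]-Rr*np.sin(T+yaw),np.where(Rr>.121,.012,.024)],-1).reshape(-1,3)
    m=proj(c,X).astype(np.float32).reshape(200,800,2)
    o=cv2.remap(c["img"],m[...,0],m[...,1],cv2.INTER_CUBIC)
    cv2.imwrite(fn,o[:,:,::-1]); return th,rr,o
def pose_from(R,B):
    R,B=R[:2],B[:2]; d=R-B; # red at +.7: pos = ax - .131(cos,sin)(yaw+.7)
    yaw=np.arctan2(d[0],-d[1]); m=(R+B)/2
    ax=m+.131*np.cos(.7)*np.array([np.cos(yaw),np.sin(yaw)]); return ax,yaw,np.linalg.norm(d)
E
python3 - <<'E'
from h import *
c=camera("top")
Rm,Bm=magnets(c)
f=lambda L,t:min(L,key=lambda a:np.hypot(*(a[1]-t)))
R=f(Rm,(352.6,228.9));B=f(Bm,(295.8,228.9)); print(R,B)
ax,yaw,dd=pose_from(R[2],B[2]); print(ax,yaw,dd,"expect",.262*np.sin(.7))
kn=ax-.105*np.array([np.cos(yaw),np.sin(yaw)]);print("knob",kn,proj(c,[*kn,.09]))
th,rr,o=polar(c,ax,yaw,"pics/p0.png")
prof=o[(np.abs(rr-.105)[:]<.01)].mean((0,2)); print([(round(t,2),int(p)) for t,p in zip(th[::8],prof[::8]) if abs(t)>.4])
c2=camera("wrist"); print(np.round(c2["pose"],3),c2["vfov"])
print(readout.get_obs()["t"])
E
```

```text
(np.int32(14), array([352.28571429, 228.5       ]), array([ 0.42527677, -0.40561835,  0.017     ])) (np.int32(12), array([295.5, 228.5]), array([ 0.42282551, -0.23750783,  0.017     ]))
[ 0.52423482 -0.32010229] 0.014580205159653229 0.16812839015801215 expect 0.16878503405627504
knob [ 0.41924598 -0.32163315] [[327.78552105 229.96603657]]
[(np.float64(-1.1), 178), (np.float64(-1.08), 170), (np.float64(-1.06), 167), (np.float64(-1.03), 175), (np.float64(-1.01), 182), (np.float64(-0.99), 185), (np.float64(-0.97), 186), (np.float64(-0.95), 185), (np.float64(-0.92), 183), (np.float64(-0.9), 184), (np.float64(-0.88), 184), (np.float64(-0.86), 186), (np.float64(-0.84), 183), (np.float64(-0.81), 167), (np.float64(-0.79), 140), (np.float64(-0.77), 124), (np.float64(-0.75), 121), (np.float64(-0.73), 117), (np.float64(-0.7), 127), (np.float64(-0.68), 159), (np.float64(-0.66), 179), (np.float64(-0.64), 175), (np.float64(-0.62), 171), (np.float64(-0.59), 178), (np.float64(-0.57), 182), (np.float64(-0.55), 183), (np.float64(-0.53), 184), (np.float64(-0.51), 183), (np.float64(-0.48), 182), (np.flo
[... 289 characters left out ...]
151), (np.float64(0.62), 130), (np.float64(0.64), 120), (np.float64(0.66), 105), (np.float64(0.68), 85), (np.float64(0.71), 110), (np.float64(0.73), 154), (np.float64(0.75), 174), (np.float64(0.77), 172), (np.float64(0.79), 171), (np.float64(0.82), 169), (np.float64(0.84), 169), (np.float64(0.86), 168), (np.float64(0.88), 169), (np.float64(0.9), 169), (np.float64(0.93), 167), (np.float64(0.95), 162), (np.float64(0.97), 158), (np.float64(0.99), 159), (np.float64(1.01), 163), (np.float64(1.04), 167), (np.float64(1.06), 169), (np.float64(1.08), 167)]
[[ 0.281 -0.911 -0.303  0.104]
 [ 0.96   0.267  0.089  0.647]
 [-0.001 -0.316  0.949  0.373]
 [ 0.     0.     0.     1.   ]] 64.67344676841243
1.2
```

>>> {"api": "apply_moves", "payload": {
  "motion": "0 0.027 -0.03 0.002 0 0 0;0 0.054 -0.06 0.004 0 0 0;0 0.081 -0.09 0.006 0 0 0;0 0.108 -0.12 0.01 0 0 0;0 0.135 -0.15 0.01 0 0 0;0 0.16 -0.18 0.01 0 0 0;0 0.18 -0.215 0.01 0 0 0;0 0.2 -0.25 0.01 0 0 0;0 0.22 -0.285 0.01 0 0 0;0 0.24 -0.32 0.01 0 0 0"
}}

```text
t: 2.03
position: [0.4239, 0.3019, 0.2416]
eef_rot: [[-0.96, 0.282, 0.001], [0.282, 0.96, 0.0], [-0.001, 0.001, -1.0]]
contact_force: [0.9, 1.1, 0.7]
gripper_width: 0.0852
grip_force: 0.0
```

>>> {"api": "apply_moves", "payload": {
  "motion": "0 0 -0.04 0 0 0 0;0 0 -0.08 0 0 0 0;0 0 -0.12 0 0 0 0;0 0 -0.16 0 0 0 0;0 0 -0.2 0 0 0 0;0 0 -0.24 0 0 0 0;0 0 -0.28 0 0 0 0;0 0 -0.32 0 0 0 0;0 0 -0.36 0 0 0 0;0 0 -0.4 0 0 0 0"
}}

```text
t: 2.87
position: [0.4228, -0.0983, 0.2418]
eef_rot: [[-0.959, 0.282, 0.001], [0.282, 0.959, -0.0], [-0.001, 0.0, -1.0]]
contact_force: [1.7, -0.0, -0.1]
gripper_width: 0.0856
grip_force: 0.0
```

>>> {"api": "apply_moves", "payload": {
  "motion": "0 -0.002 -0.04 0 0 0 0;0 -0.004 -0.08 0 0 0 0;0 -0.006 -0.12 0 0 0 0;0 -0.006 -0.16 0 0 0 0;0 -0.006 -0.2 0 0 0 0;0 -0.006 -0.226 0 0 0 0;0 -0.006 -0.226 0 0 0 0;0 -0.006 -0.226 0 0 0 0;0 -0.006 -0.226 0 0 0 0;0 -0.006 -0.226 0 0 0 0"
}}

```text
t: 3.7
position: [0.4174, -0.3213, 0.2413]
eef_rot: [[-0.96, 0.281, 0.0], [0.281, 0.96, 0.0], [0.0, 0.0, -1.0]]
contact_force: [0.2, 0.2, 0.2]
gripper_width: 0.0854
grip_force: 0.0
```

```bash
python3 - <<'E'
from h import *
c=camera("wrist"); cv2.imwrite("pics/w1.png",c["img"][:,:,::-1])
for z in (.017,):
  Rm,Bm=magnets(c)
  R=max(Rm,key=lambda a:a[0]);B=max(Bm,key=lambda a:a[0]); print(R,B,len(Rm),len(Bm))
ax,yaw,dd=pose_from(R[2],B[2]); print(ax,yaw,dd,"expect",.262*np.sin(.7))
kn=ax-.105*np.array([np.cos(yaw),np.sin(yaw)]);print("knob",kn,proj(c,[*kn,.09]))
for n in("pin_knob","stand","bauble"): print(n,[(d["score"],d["extent"]) for d in spotter.look_for(n,"wrist")[:1]])
th,rr,o=polar(c,ax,yaw,"pics/p1.png")
prof=o[(np.abs(rr-.105)[:]<.01)].mean((0,2)); print([(round(float(t),2),int(p)) for t,p in zip(th[::6],prof[::6]) if .5<t<.85])
o=readout.get_obs();print(o["t"],o["position"],o["contact_force"])
E
```

```text
(np.int32(70), array([186.07142857, 183.15714286]), array([ 0.42412065, -0.40803054,  0.017     ])) (np.int32(80), array([315.7375, 143.7875]), array([ 0.42116614, -0.23986139,  0.017     ])) 8 1
[ 0.52282226 -0.32218596] 0.01756685450454185 0.1681951034334596 expect 0.16878503405627504
knob [ 0.41783846 -0.32403038] [[247.82483813 176.47342102]]
pin_knob [(0.62, [249.6, 173.1, 26.1, 32.3])]
stand [(0.79, [261.4, 200.6, 192.3, 153.5])]
bauble [(0.72, [274.3, 260.0, 69.8, 76.3])]
[(0.5, 139), (0.52, 134), (0.54, 131), (0.55, 132), (0.57, 137), (0.59, 136), (0.6, 117), (0.62, 108), (0.63, 108), (0.65, 93), (0.67, 60), (0.68, 46), (0.7, 73), (0.72, 125), (0.73, 139), (0.75, 138), (0.77, 138), (0.78, 137), (0.8, 137), (0.82, 137), (0.83, 136), (0.85, 137)]
3.9 [ 0.41754404 -0.32145438  0.24153322] [-0.64424717  0.28847898 -0.59472633]
```

View pics/w1.png

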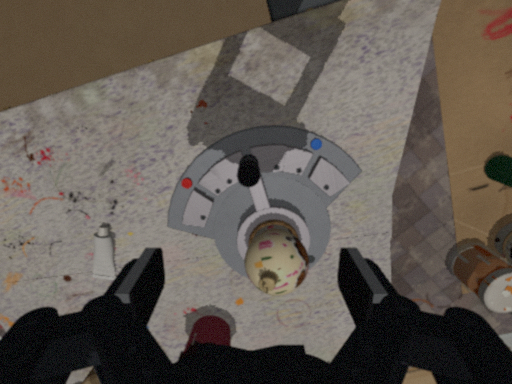

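The wrist view shows the knob at (249,173), red magnet at (186,183), and the slot gap just right of red. The estimated slot angle is about 0.657 rad. Descending.

>>> {"api": "apply_moves", "payload": {
  "motion": "0 0 -0.002 -0.03 0 0 0;0 0 -0.002 -0.06 0 0 0;0 0 -0.002 -0.09 0 0 0;0 0 -0.002 -0.12 0 0 0;0 0 -0.002 -0.14 0 0 0;0 0 -0.002 -0.16 0 0 0;0 0 -0.002 -0.175 0 0 0;0 0 -0.002 -0.184 0 0 0;0 0 -0.002 -0.184 0 0 0;0 0 -0.002 -0.184 0 0 0"
}}

```text
t: 4.73
position: [0.4174, -0.3242, 0.0575]
eef_rot: [[-0.96, 0.281, -0.0], [0.281, 0.96, 0.0], [0.0, 0.0, -1.0]]
contact_force: [0.6, 0.7, 0.1]
gripper_width: 0.0857
grip_force: 0.0
```

```bash
python3 - <<'E'
from h import *
c=camera("wrist"); cv2.imwrite("pics/w2.png",c["img"][:,:,::-1])
o=readout.get_obs();p=o["position"];print(p,o["contact_force"],[(d["score"],d["extent"]) for d in spotter.look_for("pin_knob","wrist")[:1]])
for k in([.4178,-.3238,.09],[p[0],p[1],.09]): print(proj(c,k))
E
```

```text
[ 0.41791284 -0.3247224   0.05836119] [-0.28263798  0.39651352 -0.12684721] [(0.65, [250.4, 273.1, 55.8, 75.3])]
[[250.66902331 291.74994334]]
[[248.68235769 292.46917005]]
```

View pics/w2.png

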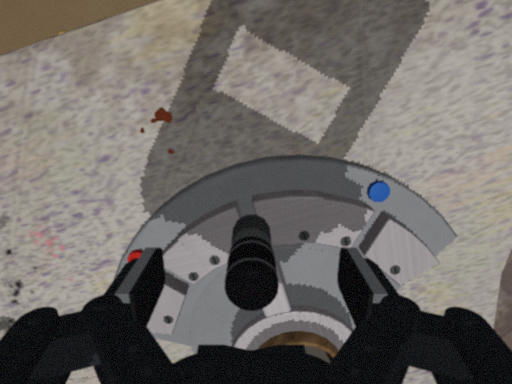

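Knob top centre is at about (252,284), between the fingers at about 163 and 338. It's centred to within 1 mm and about 2 mm outward. Nudging, then closing.

>>> {"api": "apply_moves", "payload": {
  "motion": "0 -0.002 0.0005 0 0 0 0;0.3 -0.002 0.0005 0 0 0 0;0.5 -0.002 0.0005 0 0 0 0;0.6 -0.002 0.0005 0 0 0 0;0.65 -0.002 0.0005 0 0 0 0;0.68 -0.002 0.0005 0 0 0 0;0.7 -0.002 0.0005 0 0 0 0;0.72 -0.002 0.0005 0 0 0 0;0.74 -0.002 0.0005 0 0 0 0;0.76 -0.002 0.0005 0 0 0 0",
  "force": 20
}}

```text
t: 5.67
position: [0.4154, -0.3238, 0.0574]
eef_rot: [[-0.959, 0.282, 0.0], [0.282, 0.959, 0.0], [0.0, 0.0, -1.0]]
contact_force: [0.2, 0.8, 1.3]
gripper_width: 0.0235
grip_force: 19.6
```

>>> {"api": "apply_moves", "payload": {
  "motion": "0.85 0 0 0 0 0 0;0.85 0 0 0.001 0 0 0;0.85 0 0 0.003 0 0 0;0.85 0 0 0.005 0 0 0;0.85 0 0 0.007 0 0 0;0.85 0 0 0.009 0 0 0;0.85 0 0 0.011 0 0 0;0.85 0 0 0.013 0 0 0;0.85 0 0 0.014 0 0 0;0.85 0 0 0.014 0 0 0",
  "force": 30
}}

```text
t: 6.5
position: [0.4152, -0.3236, 0.0714]
eef_rot: [[-0.959, 0.282, -0.0], [0.282, 0.959, 0.001], [0.0, 0.0, -1.0]]
contact_force: [3.9, 0.2, -7.0]
gripper_width: 0.023
grip_force: 29.8
```

>>> {"api": "apply_moves", "payload": {
  "motion": "0.85 0.0002 -0.0052 0 0 0 2.9;0.85 0.0007 -0.0105 0 0 0 5.7;0.85 0.0014 -0.0157 0 0 0 8.6;0.85 0.0024 -0.0208 0 0 0 11.5;0.85 0.0037 -0.0259 0 0 0 14.3;0.85 0.0052 -0.031 0 0 0 17.2;0.85 0.007 -0.0359 0 0 0 20.1;0.85 0.009 -0.0408 0 0 0 22.9;0.85 0.009 -0.0408 0 0 0 22.9;0.85 0.009 -0.0408 0 0 0 22.9"
}}

```text
t: 7.33
position: [0.4238, -0.365, 0.0711]
eef_rot: [[-0.994, -0.112, -0.001], [-0.112, 0.994, -0.0], [0.001, -0.0, -1.0]]
contact_force: [1.4, -2.6, -7.3]
gripper_width: 0.0228
grip_force: 29.8
```

```bash
python3 - <<'E'
from h import *
c=camera("wrist"); cv2.imwrite("pics/w3.png",c["img"][:,:,::-1])
Rm,Bm=magnets(c); R=max(Rm,key=lambda a:a[0]);B=max(Bm,key=lambda a:a[0]); print(R,B)
ax,yaw,dd=pose_from(R[2],B[2]); print(ax,yaw,dd)
th,rr,o=polar(c,ax,yaw,"pics/p3.png")
prof=o[(np.abs(rr-.112)[:]<.005)].mean((0,2)); print([(round(float(t),2),int(p)) for t,p in zip(th[::4],prof[::4]) if .5<t<.85])
p=readout.get_obs()["position"]; v=ax-p[:2]; print(p,np.hypot(*v),np.arctan2(v[1],v[0])-yaw)
E
```

```text
Traceback (most recent call last):
ValueError: max() iterable argument is empty
```

View pics/w3.png

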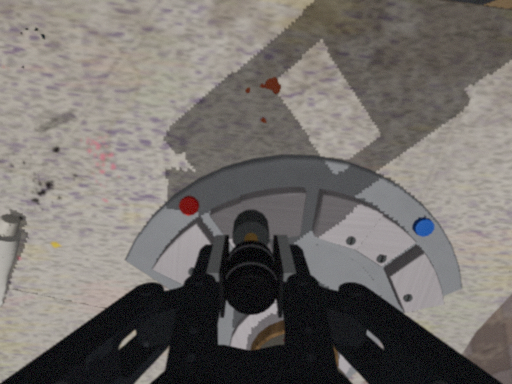

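The knob is gripped at (250,275). The red magnet is at (189,205), with its slot just right of it at about (207,226). Re-measuring with a looser colour test, since the magnet is in shade.

```bash
python3 - <<'E'
from h import *
c=camera("wrist")
def mag(c,near,ch):
    im=c["img"].astype(int); o=[i for i in range(3) if i!=ch]
    m=(im[...,ch]-np.maximum(im[...,o[0]],im[...,o[1]])>50); yy,xx=np.mgrid[:384,:512]; m&=np.hypot(xx-near[0],yy-near[1])<14
    return xx[m].mean(),yy[m].mean(),m.sum()
a=mag(c,(189,205),0);b=mag(c,(424,227),2); print(a,b)
R=atz(c,*a[:2],.0165);B=atz(c,*b[:2],.0165)
ax,yaw,dd=pose_from(R,B); print(ax,yaw,dd)
th,rr,o=polar(c,ax,yaw,"pics/p3.png")
for r0 in(.095,.105,.113):
  prof=o[(np.abs(rr-r0)<.003)].mean((0,2)); print([(round(float(t),2),int(p)) for t,p in zip(th[::4],prof[::4]) if .53<t<.78])
prof=o[(np.abs(rr-.113)<.004)].mean((0,2)); print("home",[(round(float(t),2),int(p)) for t,p in zip(th[::4],prof[::4]) if -.12<t<.12])
p=readout.get_obs()["position"]; v=ax-p[:2]; print(p,np.hypot(*v),np.arctan2(v[1],v[0])-yaw)
E
```

```text
(np.float64(188.18545454545455), np.float64(205.56727272727272), np.int64(275)) (np.float64(423.93951612903226), np.float64(227.31854838709677), np.int64(248))
[ 0.52252807 -0.32245856] 0.014094900843417184 0.16805458481356664
[(0.53, 44), (0.54, 44), (0.55, 45), (0.56, 80), (0.57, 144), (0.59, 153), (0.6, 97), (0.61, 48), (0.62, 29), (0.63, 23), (0.64, 36), (0.65, 48), (0.66, 57), (0.67, 63), (0.68, 67), (0.7, 67), (0.71, 69), (0.72, 68), (0.73, 65), (0.74, 57), (0.75, 53), (0.76, 45), (0.77, 38)]
[(0.53, 94), (0.54, 99), (0.55, 100), (0.56, 98), (0.57, 99), (0.59, 99), (0.6, 99), (0.61, 115), (0.62, 126), (0.63, 117), (0.64, 110), (0.65, 106), (0.66, 86), (0.67, 62), (0.68, 61), (0.7, 62), (0.71, 93), (0.72, 149), (0.73, 161), (0.74, 153), (0.75, 146), (0.76, 148), (0.77, 149)]
[(0.53, 101), (0.54, 99), (0.55, 99), (0.56, 99), (0.57, 99), (0.59, 99), (0.6, 98), (0.61, 108), (0.62, 135), (0.63, 137), (0.64, 136), (0.65, 129), (0.66, 91), (0.67, 60), (0.68, 62), (0.7, 65), (0.71, 113), (0.72, 163), (0.73, 165), (0.74, 164), (0.75, 165), (0.76, 164), (0.77, 163)]
home [(-0.12, 100), (-0.11, 101), (-0.1, 100), (-0.09, 99), (-0.08, 101), (-0.06, 100), (-0.05, 91), (-0.04, 67), (-0.03, 57), (-0.02, 67), (-0.01, 83), (0.0, 83), (0.01, 83), (0.02, 84), (0.03, 83), (0.05, 82), (0.06, 100), (0.07, 101), (0.08, 101), (0.09, 101), (0.1, 101), (0.11, 101)]
[ 0.42378288 -0.36486843  0.07119103] 0.10746724494797488 0.39157094737480486
```

View pics/p3.png

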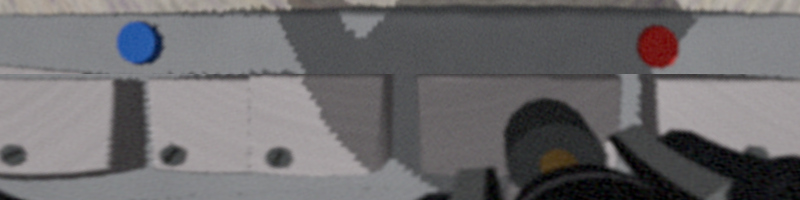

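>>> {"api": "apply_moves", "payload": {
  "motion": "0.85 0.0014 -0.0034 0 0 0 1.9;0.85 0.003 -0.0066 0 0 0 3.7;0.85 0.0046 -0.0097 0 0 0 5.5;0.85 0.0064 -0.0127 0 0 0 7.4;0.85 0.0083 -0.0157 0 0 0 9.2;0.85 0.0103 -0.0187 0 0 0 11;0.85 0.0123 -0.0216 0 0 0 12.9;0.85 0.0145 -0.0244 0 0 0 14.7;0.85 0.0145 -0.0244 0 0 0 14.7;0.85 0.0145 -0.0244 0 0 0 14.7"
}}

```text
t: 8.27
position: [0.4381, -0.3893, 0.0711]
eef_rot: [[-0.932, -0.361, -0.001], [-0.361, 0.932, -0.001], [0.002, 0.0, -1.0]]
contact_force: [-1.8, -4.2, -7.0]
gripper_width: 0.0233
grip_force: 29.9
```

```bash
python3 - <<'E'
from h import *
c=camera("wrist"); cv2.imwrite("pics/w4.png",c["img"][90:330,130:400,::-1].repeat(2,0).repeat(2,1))
ps=[]
for i in range(3):
  o=readout.get_obs(); ps.append(o["position"]); camera("wrist")
p=np.mean(ps,0); ax=np.array([.5225,-.3225]); v=ax-p[:2]; print(ps,np.hypot(*v),np.arctan2(v[1],v[0])-.0141,o["contact_force"],o["joints"])
E
```

```text
[array([ 0.43808291, -0.38926367,  0.07115546]), array([ 0.43809809, -0.3892691 ,  0.07119428]), array([ 0.43812338, -0.38924895,  0.07121584])] 0.10761081321984124 0.6551386822407816 [-2.35768746 -5.48564869 -7.44408217] [-4.68325174e+01  7.86497713e+00  1.10064595e+02 -8.23219725e-02
  6.20909909e+01 -1.57995865e+02]
```

View pics/w4.png

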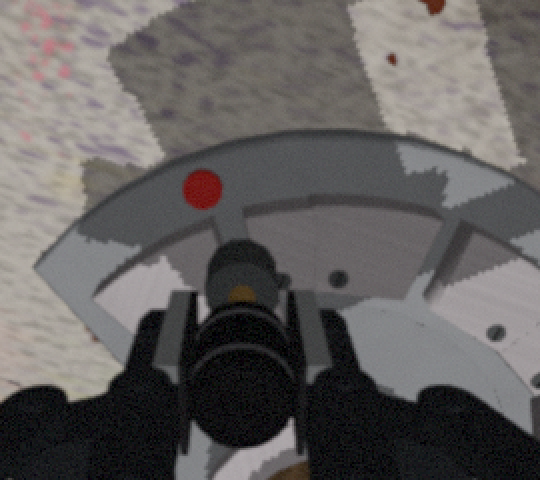

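>>> {"api": "apply_moves", "payload": {
  "motion": "0.85 -0.0004 -0.0003 0 0 0 0;0.85 -0.0004 -0.0003 -0.001 0 0 0;0.85 -0.0004 -0.0003 -0.002 0 0 0;0.85 -0.0004 -0.0003 -0.003 0 0 0;0.85 -0.0004 -0.0003 -0.0035 0 0 0;0.85 -0.0004 -0.0003 -0.004 0 0 0;0.85 -0.0004 -0.0003 -0.0045 0 0 0;0.85 -0.0004 -0.0003 -0.0045 0 0 0;0.85 -0.0004 -0.0003 -0.0045 0 0 0;0.85 -0.0004 -0.0003 -0.0045 0 0 0"
}}

```text
t: 9.3
position: [0.4382, -0.3893, 0.0667]
eef_rot: [[-0.932, -0.362, -0.0], [-0.362, 0.932, 0.0], [0.0, 0.0, -1.0]]
contact_force: [-3.2, -3.0, -6.9]
gripper_width: 0.023
grip_force: 30.0
```

>>> {"api": "apply_moves", "payload": {
  "motion": "0.85 0 0 -0.0002 0 0 0;0.85 0 0 -0.0004 0 0 0;0.85 0 0 -0.0006 0 0 0;0.85 0 0 -0.0008 0 0 0;0.85 0 0 -0.0008 0 0 0;0.85 0 0 -0.0008 0 0 0;0.85 0 0 -0.0008 0 0 0;0.85 0 0 -0.0008 0 0 0;0.85 0 0 -0.0008 0 0 0;0.85 0 0 -0.0008 0 0 0"
}}

```text
t: 10.13
position: [0.4383, -0.3894, 0.066]
eef_rot: [[-0.932, -0.362, -0.0], [-0.362, 0.932, -0.0], [0.0, 0.0, -1.0]]
contact_force: [-3.6, -2.8, -6.6]
gripper_width: 0.023
grip_force: 30.0
```

>>> {"api": "apply_moves", "payload": {
  "motion": "0.85 0 0 -0.0003 0 0 0;0.85 0 0 -0.0006 0 0 0;0.85 0 0 -0.0009 0 0 0;0.85 0 0 -0.0012 0 0 0;0.85 0 0 -0.0015 0 0 0;0.85 0 0 -0.0018 0 0 0;0.85 0 0 -0.002 0 0 0;0.85 0 0 -0.002 0 0 0;0.85 0 0 -0.002 0 0 0;0.85 0 0 -0.002 0 0 0"
}}

```text
t: 10.97
position: [0.4383, -0.3894, 0.0641]
eef_rot: [[-0.932, -0.362, -0.0], [-0.362, 0.932, -0.0], [0.0, -0.0, -1.0]]
contact_force: [-4.2, -3.6, -6.0]
gripper_width: 0.0229
grip_force: 30.0
```

>>> {"api": "apply_moves", "payload": {
  "motion": "0.85 0 0 -0.0008 0 0 0;0.85 0 0 -0.0016 0 0 0;0.85 0 0 -0.0024 0 0 0;0.85 0 0 -0.0032 0 0 0;0.85 0 0 -0.004 0 0 0;0.85 0 0 -0.0047 0 0 0;0.85 0 0 -0.0054 0 0 0;0.85 0 0 -0.006 0 0 0;0.85 0 0 -0.006 0 0 0;0.85 0 0 -0.006 0 0 0"
}}

```text
t: 11.8
position: [0.4384, -0.3896, 0.0583]
eef_rot: [[-0.932, -0.362, -0.0], [-0.362, 0.932, -0.0], [0.0, -0.0, -1.0]]
contact_force: [-4.0, -4.3, -5.2]
gripper_width: 0.023
grip_force: 30.1
```

>>> {"api": "apply_moves", "payload": {
  "motion": "0.7 0 0 0 0 0 0;0.6 0 0 0 0 0 0;0.5 0 0 0 0 0 0;0.3 0 0 0 0 0 0;0.1 0 0 0 0 0 0;0 0 0 0 0 0 0;0 0 0 0 0 0 0;0 0 0 0 0 0 0;0 0 0 0.005 0 0 0;0 0 0 0.01 0 0 0"
}}

```text
t: 12.63
position: [0.4381, -0.3891, 0.068]
eef_rot: [[-0.932, -0.362, -0.001], [-0.362, 0.932, 0.001], [0.0, 0.001, -1.0]]
contact_force: [-0.2, -0.8, -0.3]
gripper_width: 0.0852
grip_force: 0.0
```

>>> {"api": "apply_moves", "payload": {
  "motion": "0 0 0 0.02 0 0 0;0 0 0 0.04 0 0 0;0 0 0 0.06 0 0 0;0 0 0 0.09 0 0 0;0 0 0 0.12 0 0 0;0 0 0 0.15 0 0 0;0 0 0 0.18 0 0 0;0 0 0 0.18 0 0 0;0 0 0 0.18 0 0 0;0 0 0 0.18 0 0 0"
}}

```text
t: 13.47
position: [0.4382, -0.3892, 0.2479]
eef_rot: [[-0.932, -0.362, -0.0], [-0.362, 0.932, 0.0], [0.0, 0.0, -1.0]]
contact_force: [-0.2, 0.1, -0.7]
gripper_width: 0.0853
grip_force: 0.0
```

```bash
python3 - <<'E'
from h import *
c=camera("wrist"); cv2.imwrite("pics/w5.png",c["img"][:,:,::-1])
ax=np.array([.5225,-.3225]); a=.656+.0141
k=lambda z:[*(ax-.105*np.array([np.cos(a),np.sin(a)])),z]
print("knob top home/plate",proj(c,k(.09)),proj(c,k(.1))); o=readout.get_obs(); print(o["position"],o["contact_force"])
E
```

```text
knob top home/plate [[250.30682819 175.43318836]] [[250.28797419 178.15220504]]
[ 0.43782399 -0.3888502   0.24664371] [ 0.11351208 -0.52873955 -1.23479458]
```

View pics/w5.png

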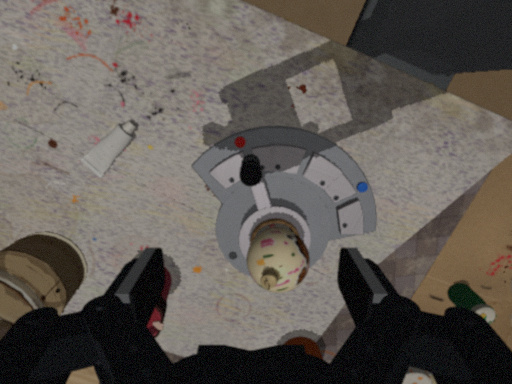

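The knob now stands at (251,168) by the red magnet, the bauble is upright in its cup at (277,258), and the gripper is clear. The spring force fell from 7.0 N to about 5 N all the way down with no plate contact, so the pin is home.

```bash
python3 -c "
from h import *
print(workorder.sign_off())"
```

```text
the job is handed in; nothing more can be done
None
```

The arm is now in the slot beside the red magnet and the job is handed in. The pin went about 13 mm down with no sign of plate contact, and the spring was left to close the last 1 mm on release. The bauble was still upright in its cup and the gripper was clear in the last picture, at about 13.5 s. I did not measure the pin's final depth separately, and the sign-off gave no verdict.

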